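# Sweep the three heated-well switches off

### The arm

A 6-joint arm with a two-finger parallel gripper is mounted at the origin on the work surface. World frame = base frame: x ahead of the robot, y to its left, z up, the work surface at z = 0. Lengths are in m, angles in rad, forces in N, time in s.
With the tool pointing down it reaches from about 0.4 to 0.925 m from the base axis. Payload 3.4 kg.
Tool frame: the origin (TCP) lies on the centre line of the jaws, within the pads' length; the fingertips stand 17 mm ahead of it and the grasp point (between the pads) lies 2 mm behind it; z points along the fingers, y is the direction in which the jaws open and shut (so a half turn about z gives the same grasp; the last joint's range is limited). The gripper opens to 85 mm and grips with 20 to 120 N. Pads are 22 mm wide; open, the fingers measure 114 mm over their backs; the gripper's body (76 mm by 85 mm) begins 54 mm behind the grasp point. The pads swing forward as they close: fully open they stand 13 mm farther back than shut.
Start: joints at [-1.252, 0.307, 1.506, -0, 1.328, -0.073], TCP at [0.22, -0.531, 0.248] pointing down, gripper open.
Joint ranges: [-3.12, 3.12], [-1.05, 2.28], [0.14, 2.33], [-1.42, 4.57], [0.1, 2.73], [-2.68, 2.68]. Speed limits (rad/s): [2.57, 2.57, 3.14, 3.14, 3.14, 3.14].

### API

Orientations are given as a unit quaternion [x, y, z, w].
In Python, from cell import arm gives the robot as it stands.
- The arm moves only by the shell command python3 -m jog 'ROWS'. ROWS is JSON, a list of rows, each a list of 7 numbers: the shift along the tool's x, y, z in units of 25 mm (1.0 is 25 mm), then the turn, a rotation vector about the tool's x, y, z in units of 8 degrees (1.0 is 8 degrees), then the opening, from 0 (shut) to 1 (fully open). A call has 1 to 12 rows; each row shifts and turns the commanded pose from where the row before left it, along the tool's axes as they then stand; what a row does not reach is not made up. A row lasts 1/10 s, in which the tool goes at most 50 mm and 8.59 degrees, less where a joint would pass 70% of its speed; a pose out of reach is approached as far as the arm can. A call is refused whole if a number of a shift passes 1 or a number of a turn 1, either way. A call with a gripper value outside its range is refused whole. The fingers move at their own pace and stop on an object; the grip force is fixed at half the most. Time passes only in rows, so rows that do not move let the fingers close. It gives the time, the measured TCP pose, the force and the opening at its end, in the units of the state.
- arm.observe(): the state, without advancing time (a new reading comes with each control period).
- arm.capture(name): name is "side" or "top" or "wrist"; returns a dict with "img" (400x640x3 uint8, blue, green, red), "depth" (400x640 float32, m along the optical axis (not along the pixel's ray), 0 where there is no reading), "fx", "fy", "cx", "cy" (pixels), "dist" ([k1, k2, p1, p2, k3] as OpenCV has them; the pictures are not rectified), "extrinsics" (4x4, takes a point from camera to world coordinates). Camera axes: x right, y down, z forward; pixel columns grow to the right and rows downward; lengths in m; the calibration is good to about 2 mm. A picture is of the moment at which its call begins.
- arm.hand_in(): hands the job in, once; it reports no verdict.
Trained networks look in a picture, given as the dict that the camera call returned (one of the last four; its "shot" number tells which), for a name from the list of things; names that differ only in an ending like _2 or _b are one class to them, and where a whole thing is asked for, a point or a joint stands for the part that bears it (a point fixed in the world has none). Each returns a list of dicts, best first, with "score" (0 to 1); they miss things now and then, are a little off and sometimes report something else, mostly with a low value. They report only what shows in the picture. A call takes as long as a camera call.
- arm.silhouettes(picture, name): "pixels" (400x640 bool, what is visible of it) and "location" ([row, column] in pixels, amid what is visible of it).
- arm.pinpoint(picture, name): "location" ([row, column] in pixels: a listed point, or the origin of a listed thing).
The state is a dict: "time": time; "joint_pos": joint angles; "joint_vel": joint speeds; "joint_efforts": joint torques, N m; "ee_pos": TCP position; "eef_rot": TCP orientation; "wrist_force": force on the tool from outside, world axes, zero at the start; "wrist_torque": the same for the moment, N m; "finger_gap": opening from 0.0 (shut) to 1.0 (fully open).
Only numpy, scipy, OpenCV 4.12 (cv2) and the standard library are available. Lean on these libraries where they do the work, as an engineer would, in place of code of your own. Each camera call takes 0.05 s, during which the arm holds its last target.

### The job

Closing down the serving prep table: switch off the heated wells by dragging a finger once along the long switch bank, the one with three toggles, from the end they lean towards to the other end, so that they drop flat one after another; do not lift away from the row before the last one is off. Leave the shorter bank with two toggles untouched, its toggles on, and end with the hand clear.

Things in the scene. Friction and masses are not known exactly. Their poses are not given: they have to be found in the camera images.
- bank: The long switch bank: a steel box fixed to the table, 80 (x) by 250 (y) by 60 mm high, with one row of three black flip toggles on top, along y, pivots at y = +80, +8 and -64 mm, 65 mm above the table. Origin: centre of its underside, on the table; z up, x across the box, y along the row. All toggles stand on, leaning a little to +y; fallen (off), each reaches 51 mm beyond its pivot to -y.
- well1 (a joint): Hinge angle (rad) of the first (+y end) toggle of the long bank, pivot at [0, 80, 65] mm in the frame of bank. 0 = on (leaning 14 degrees towards the bank's +y), 1.4 = off (lying 66 degrees over towards -y). It is weighted (80 g): clearly past upright (0.25) it falls to off by itself, before that it falls back to on. Pushing it over takes under 1 N.
- well2 (a joint): Hinge angle (rad) of the middle toggle of the long bank, pivot at [0, 8, 65] mm in the frame of bank. 0 = on (leaning 14 degrees towards the bank's +y), 1.4 = off (lying 66 degrees over towards -y). Paddle 22 mm wide across the row, 8 thick, tip (radius 5) 50 mm from the pivot. Its top is 118 mm above the table when on, 90 when off.
- well3 (a joint): Hinge angle (rad) of the last (-y end) toggle of the long bank, pivot at [0, -64, 65] mm in the frame of bank. 0 = on (leaning 14 degrees towards the bank's +y), 1.4 = off (lying 66 degrees over towards -y). A finger end moving towards -y, 93 to 110 mm above the table (best 102), tips each toggle and clears it; below 90 it jams on the fallen one.
- pair: The short switch bank, not to be touched: the same steel box but 178 mm long (y), 80 (x), 60 high, with two toggles of the same make (pivots at y = +44 and -28 mm, tops 118 mm above the table), both on. Origin: centre of its underside, on the table; same axes. It stands nearer to or farther from the robot than the long bank, 140 mm or more between centres.

How it is judged:
By the outcome, as a careful person would: the job done as asked, in the order asked, and still so for the second after the job is handed in, with the robot touching nothing.
It also fails if it takes over 35 s, if anything falls off the work surface, if the arm or the gripper's body presses on something with over 40 N, if the wrist force passes 120 N, or if a joint passes its speed limit or range.

## Working session

There is one attempt and no reset: what is moved stays moved. The work goes in short steps, Python scripts to look and compute and a shell command to move; the robot and the scene stay as the last step left them, time stands still between calls to the robot, and variables do not carry over. Pictures are saved under pics/ and viewed, and the job is handed in when it is done.

```bash
mkdir -p pics; cat > h.py <<'E'
import numpy as np, cv2
def world(p,uv,depth=None):
    uv=np.array(uv,float).reshape(-1,1,2)
    K=np.array([[p['fx'],0,p['cx']],[0,p['fy'],p['cy']],[0,0,1]])
    n=cv2.undistortPoints(uv,K,np.array(p['dist'],float)).reshape(-1,2)
    d=np.array(depth).reshape(-1,1)
    c=np.hstack([n*d,d,np.ones_like(d)])
    return (c@np.array(p['extrinsics']).T)[:,:3]
def cloud(p):
    D=p['depth'];v,u=np.nonzero(D>0)
    return u,v,world(p,np.c_[u,v],D[v,u])
E
python3 - <<'E'
from cell import arm
from h import *
s=arm.observe();print(s['time'],s['ee_pos'],s['eef_rot'],s['finger_gap'])
for c in ['top','side']:
    p=arm.capture(c);cv2.imwrite(f'pics/{c}0.png',p['img'])
    np.save(f'{c}.npy',p,allow_pickle=True)
    print(c,np.round(p['extrinsics'],3).tolist())
    for n in ['bank','pair']:
        for r in arm.pinpoint(p,n)[:2]: print(n,'pp',r)
        for r in arm.silhouettes(p,n)[:2]:
            m=r['pixels'];print(n,r['score'],r['location'],m.sum())
            v,u=np.nonzero(m&(p['depth']>0))
            w=world(p,np.c_[u,v],p['depth'][v,u])
            t=w[abs(w[:,2]-.06)<.004]
            if len(t)>30:
                print(' box top n',len(t),cv2.minAreaRect((t[:,:2]*1000).astype(np.float32)))
            t=w[w[:,2]>.1]
            print(' high',len(t),np.round(w.max(0),3)); 
            if len(t): print(np.round(t[::max(1,len(t)//12)],3).tolist())
E
```

```text
0.0 [ 0.21985963 -0.53060498  0.24740176] [ 9.80776812e-01  1.95130304e-01 -1.28385031e-04 -9.96127462e-04] 0.9911075380849532
top [[0.01, -0.979, 0.204, 0.421], [-1.0, -0.009, 0.004, -0.004], [-0.002, -0.204, -0.979, 0.753], [0.0, 0.0, 0.0, 1.0]]
bank pp {'location': [163.4, 318.3], 'score': 0.57}
bank 0.76 [157.1, 318.8] 10107
 box top n 7307 ((635.4488525390625, 5.753227233886719), (250.625, 81.23189544677734), 89.75153350830078)
 high 529 [0.697 0.144 0.122]
[[0.649, 0.103, 0.116], [0.647, -0.045, 0.118], [0.645, -0.044, 0.116], [0.64, 0.024, 0.118], [0.637, 0.095, 0.117], [0.637, -0.045, 0.118], [0.637, 0.091, 0.104], [0.633, -0.049, 0.117], [0.629, 0.028, 0.119], [0.632, -0.053, 0.105], [0.625, 0.024, 0.118], [0.623, 0.098, 0.112], [0.624, -0.053, 0.1]]
pair pp {'location': [263.8, 279.7], 'score': 0.69}
pair 0.75 [262.7, 274.9] 7396
 box top n 5879 ((477.86163330078125, 64.34849548339844), (177.79576110839844, 80.92023468017578), 85.63348388671875)
 high 423 [0.534 0.165 0.123]
[[0.495, 0.122, 0.118], [0.49, 0.116, 0.119], [0.488, 0.051, 0.118], [0.486, 0.113, 0.106], [0.482, 
[... 666 characters left out ...]
, [0.63, 0.026, 0.12], [0.625, 0.029, 0.118], [0.63, 0.03, 0.109], [0.624, 0.026, 0.104], [0.631, 0.098, 0.118], [0.623, 0.096, 0.116], [0.625, 0.096, 0.109], [0.625, 0.097, 0.101]]
pair pp {'location': [265.3, 319.2], 'score': 0.6}
pair 0.78 [254.6, 314.8] 7303
 box top n 3905 ((476.5526123046875, 64.74853515625), (178.6529083251953, 80.95819854736328), 85.33902740478516)
 high 321 [0.575 0.161 0.122]
[[0.489, 0.047, 0.118], [0.479, 0.052, 0.12], [0.482, 0.054, 0.113], [0.474, 0.054, 0.114], [0.47, 0.053, 0.113], [0.463, 0.054, 0.114], [0.464, 0.045, 0.101], [0.489, 0.123, 0.119], [0.486, 0.124, 0.116], [0.475, 0.123, 0.12], [0.47, 0.123, 0.119], [0.479, 0.122, 0.105], [0.47, 0.123, 0.107]]
```

View pics/top0.png

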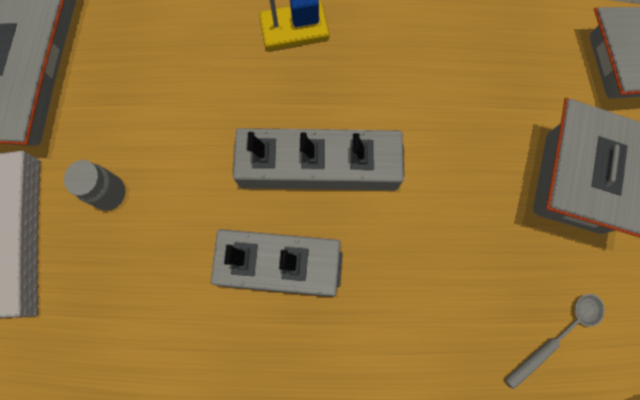

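View pics/side0.png

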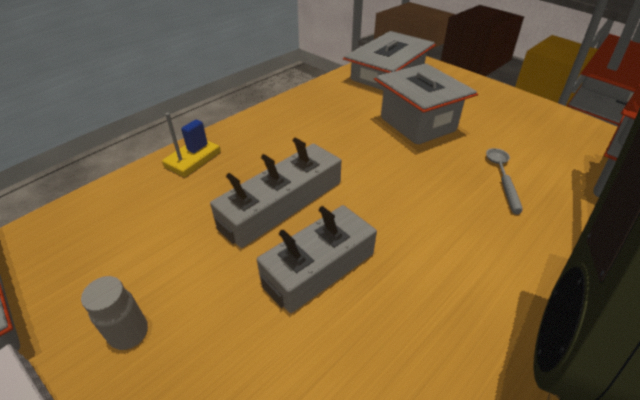

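```bash
python3 - <<'E'
from cell import arm
from scipy.spatial.transform import Rotation as R
s=arm.observe();r=R.from_quat(s['eef_rot']);print(s['time'],r.as_matrix().round(3).tolist())
E
```

```text
0.5 [[0.924, 0.383, -0.0], [0.383, -0.924, 0.0], [0.0, -0.0, -1.0]]
```

The long bank is in the top view at row 155, columns 235–403. Its toggles are at columns 255, 307 and 358 and lean left (+y). The pair sits below it, at row 262. The bank centre measures (0.635, 0.006) with yaw about 0, and the tips at y = 0.098, 0.027 and −0.045 agree with the given pivots. I'll shut the fingers, square the hand and travel high to the +y end.

```bash
python3 -m jog '[[0,0,0,0,0,0.94,0],[0,0,0,0,0,0.94,0],[0,0,0,0,0,0.94,0],[0.6,-1,0,0,0,0,0],[0.6,-1,0,0,0,0,0],[0.6,-1,0,0,0,0,0],[0.6,-1,0,0,0,0,0],[0.6,-1,0,0,0,0,0],[0.6,-1,0,0,0,0,0],[0.6,-1,0,0,0,0,0],[0.6,-1,0,0,0,0,0],[0.6,-1,0,0,0,0,0]]'
```

```text
time: 1.7
ee_pos: [0.3558, -0.3054, 0.2485]
eef_rot: [1.0, -0.001, 0.0, 0.0]
wrist_force: [0.6, -0.4, 0.2]
finger_gap: 0.002
```

```bash
python3 -m jog '[[0.6,-1,0,0,0,0,0],[0.6,-1,0,0,0,0,0],[0.6,-1,0,0,0,0,0],[0.6,-1,0,0,0,0,0],[0.6,-1,0,0,0,0,0],[0.6,-1,0,0,0,0,0],[0.6,-1,0,0,0,0,0],[0.6,-1,0,0,0,0,0],[0.6,-1,0,0,0,0,0],[0.6,-1,0,0,0,0,0],[0.6,-1,0,0,0,0,0],[0.6,-1,0,0,0,0,0]]'
python3 -m jog '[[0.6,-1,0,0,0,0,0],[0.6,-1,0,0,0,0,0],[0.6,-1,0,0,0,0,0],[0.6,-1,0,0,0,0,0],[0.6,-1,0,0,0,0,0],[0.6,-1,0,0,0,0,0],[0.4,-1,0,0,0,0,0],[0,0,0,0,0,0,0],[0,0,0,0,0,0,0]]'
```

```text
time: 2.9
ee_pos: [0.5361, -0.0054, 0.2485]
eef_rot: [1.0, -0.0, 0.0, 0.0]
wrist_force: [0.3, -1.1, 0.9]
finger_gap: -0.007
time: 3.8
ee_pos: [0.6356, 0.1687, 0.2479]
eef_rot: [1.0, 0.0, -0.0, 0.0]
wrist_force: [0.9, -0.8, -1.0]
finger_gap: -0.001
```

```bash
python3 -m jog '[[0,0,1,0,0,0,0],[0,0,1,0,0,0,0],[0,0,1,0,0,0,0],[0,0,1,0,0,0,0],[0,0,0,0,0,0,0],[0,0,0,0,0,0,0]]'
python3 - <<'E'
from cell import arm
from h import *
e=arm.observe()['ee_pos'];print(e)
for c in ['side','top']:
    p=arm.capture(c);cv2.imwrite(f'pics/{c}1.png',p['img'])
    u,v,w=cloud(p)
    m=(abs(w[:,0]-e[0])<.03)&(abs(w[:,1]-e[1])<.03)&(w[:,2]>.09)&(w[:,2]<.19)
    t=w[m];print(c,len(t))
    for z in np.arange(.10,.19,.006):
        q=t[(t[:,2]>=z)&(t[:,2]<z+.006)]
        if len(q):print(round(z,3),len(q),q.min(0).round(3),q.max(0).round(3))
    if len(t):print(np.sort(t[:,2])[:10].round(4))
p=arm.capture('side');q=cv2.resize(p['img'][60:300,130:450],(800,600));cv2.imwrite('pics/side1z.png',q)
E
```

```text
time: 4.4
ee_pos: [0.6353, 0.1674, 0.1485]
eef_rot: [1.0, -0.001, -0.001, 0.0]
wrist_force: [-0.7, 0.5, 0.5]
finger_gap: -0.004
[0.63532551 0.1673962  0.14845361]
side 860
0.13 12 [0.623 0.162 0.133] [0.634 0.175 0.136]
0.136 45 [0.623 0.156 0.136] [0.634 0.18  0.142]
0.142 70 [0.623 0.154 0.142] [0.641 0.182 0.148]
0.148 72 [0.623 0.155 0.148] [0.64  0.182 0.154]
0.154 70 [0.623 0.155 0.154] [0.643 0.182 0.16 ]
0.16 72 [0.623 0.155 0.16 ] [0.642 0.181 0.166]
0.166 56 [0.623 0.154 0.166] [0.637 0.182 0.172]
0.172 81 [0.621 0.138 0.172] [0.633 0.193 0.178]
0.178 151 [0.62  0.138 0.178] [0.643 0.197 0.184]
0.184 231 [0.621 0.138 0.184] [0.649 0.197 0.19 ]
[0.1325 0.1332 0.1338 0.134  0.1348 0.135  0.1352 0.1352 0.1354 0.1355]
top 377
0.13 3 [0.629 0.162 0.133] [0.631 0.163 0.135]
0.136 12 [0.626 0.157 0.138] [0.631 0.174 0.142]
0.142 27 [0.626 0.156 0.142] [0.638 0.18  0.147]
0.148 37 [0.626 0.155 0.148] [0.635 0.182 0.154]
0.154 31 [0.626 0.155 0.154] [0.634 0.181 0.16 ]
0.16 21 [0.626 0.155 0.16 ] [0.631 0.175 0.165]
0.166 22 [0.625 0.154 0.166] [0.631 0.174 0.172]
0.172 24 [0.623 0.15  0.172] [0.63  0.182 0.178]
0.178 63 [0.623 0.139 0.178] [0.633 0.195 0.184]
0.184 137 [0.622 0.138 0.184] [0.644 0.196 0.19 ]
[0.1327 0.1346 0.1353 0.1383 0.1394 0.14   0.1401 0.1403 0.1405 0.1405]
```

View pics/side1z.png

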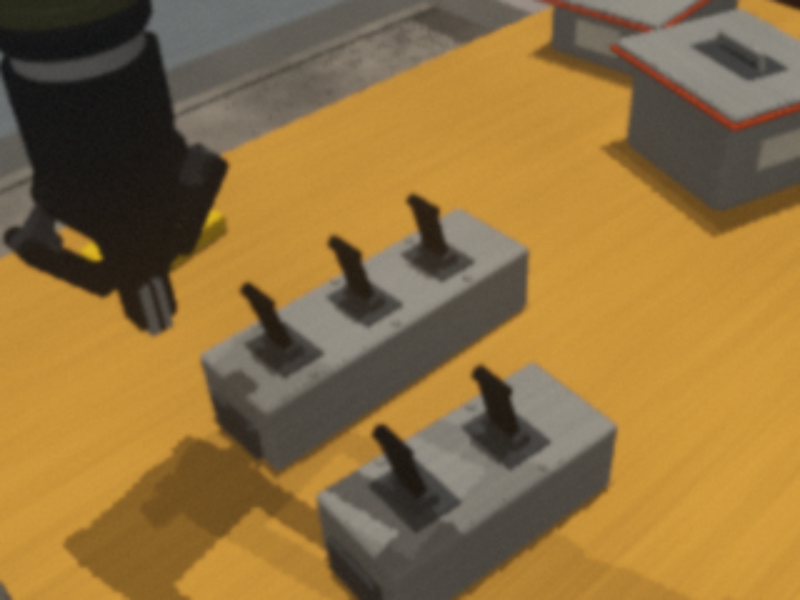

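The zoomed side view shows the shut fingertips near pixel (155, 325), off the +y end of the long bank, with all five toggles still standing. The tip measures z≈0.132 with the TCP at 0.1485, which fits the 17 mm offset. I'll descend to tip 0.102 and then drag.

```bash
python3 -m jog '[[0,0,0.6,0,0,0,0],[0,0,0.58,0,0,0,0],[0,0,0,0,0,0,0],[0,0,0,0,0,0,0]]'
```

```text
time: 4.95
ee_pos: [0.6356, 0.1684, 0.1187]
eef_rot: [1.0, -0.0, -0.0, 0.0]
wrist_force: [-0.1, 0.0, 0.3]
finger_gap: 0.002
```

```bash
python3 -m jog '[[0,0.4,0,0,0,0,0],[0,0.4,0,0,0,0,0],[0,0.4,0,0,0,0,0],[0,0.4,0,0,0,0,0],[0,0.4,0,0,0,0,0],[0,0.4,0,0,0,0,0],[0,0.4,0,0,0,0,0],[0,0.4,0,0,0,0,0],[0,0.4,0,0,0,0,0],[0,0.4,0,0,0,0,0]]'
python3 - <<'E'
from cell import arm
from h import *
p=arm.capture('side');q=cv2.resize(p['img'][60:300,130:450],(800,600));cv2.imwrite('pics/side2z.png',q)
E
```

```text
time: 5.95
ee_pos: [0.6356, 0.0675, 0.1187]
eef_rot: [1.0, -0.0, -0.0, 0.0]
wrist_force: [-0.1, -0.0, -0.0]
finger_gap: -0.001
```

View pics/side2z.png

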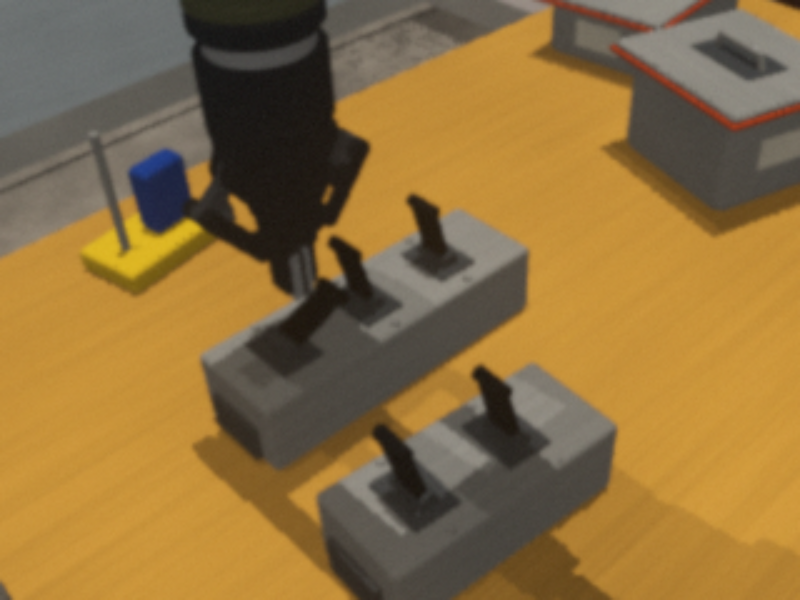

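The first toggle has fallen (its tip is near pixel (330, 290)), and the second and third still stand. I'll carry on at the same height.

```bash
python3 -m jog '[[0,0.4,0,0,0,0,0],[0,0.4,0,0,0,0,0],[0,0.4,0,0,0,0,0],[0,0.4,0,0,0,0,0],[0,0.4,0,0,0,0,0],[0,0.4,0,0,0,0,0],[0,0.4,0,0,0,0,0],[0,0.4,0,0,0,0,0],[0,0.4,0,0,0,0,0],[0,0.4,0,0,0,0,0],[0,0.4,0,0,0,0,0],[0,0.4,0,0,0,0,0]]'
python3 -m jog '[[0,0.4,0,0,0,0,0],[0,0.4,0,0,0,0,0],[0,0.4,0,0,0,0,0],[0,0.4,0,0,0,0,0],[0,0.4,0,0,0,0,0],[0,0.4,0,0,0,0,0],[0,0.4,0,0,0,0,0],[0,0.4,0,0,0,0,0],[0,0.4,0,0,0,0,0],[0,0.4,0,0,0,0,0],[0,0.4,0,0,0,0,0],[0,0,0,0,0,0,0]]'
python3 - <<'E'
from cell import arm
from h import *
p=arm.capture('side');q=cv2.resize(p['img'][60:300,130:450],(800,600));cv2.imwrite('pics/side3z.png',q)
E
```

```text
time: 7.2
ee_pos: [0.6355, -0.0525, 0.1188]
eef_rot: [1.0, -0.0, -0.0, 0.0]
wrist_force: [-0.7, 0.3, 0.4]
finger_gap: 0.003
time: 8.4
ee_pos: [0.6356, -0.1632, 0.1188]
eef_rot: [1.0, -0.001, 0.0, 0.0]
wrist_force: [0.4, -0.0, 1.0]
finger_gap: 0.0
```

View pics/side3z.png

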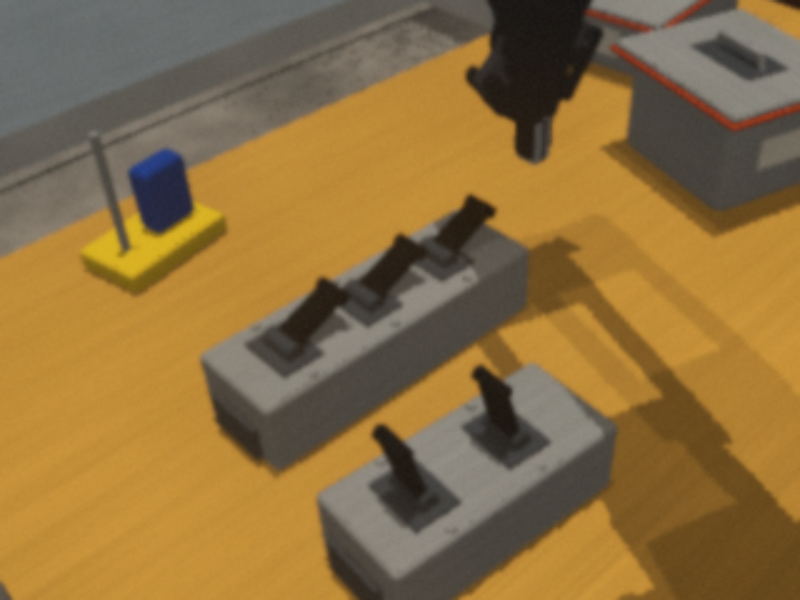

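All three long-bank toggles have fallen (tips at about (330, 290), (408, 242) and (485, 205)), and both pair toggles still stand. The finger is past the end of the row, so I'll lift clear and check heights.

```bash
python3 -m jog '[[0,0,-0.8,0,0,0,0],[0,0,-1,0,0,0,0],[0,0,-1,0,0,0,0],[0,0,-1,0,0,0,0],[0,0,-1,0,0,0,0],[0,0,0,0,0,0,0],[0,0,0,0,0,0,0],[0,0,0,0,0,0,0]]'
python3 - <<'E'
from cell import arm
from h import *
p=arm.capture('side')
u,v,w=cloud(p)
for n,x0,ys in [('bank',.635,[.05,-.022,-.094]),('pair',.477,[.122,.05])]:
  for y in ys:
    t=w[(abs(w[:,0]-x0)<.03)&(abs(w[:,1]-y)<.025)]; print(n,y,np.percentile(t[:,2],[50,99.5]).round(3))
s=arm.observe();print(s['time'],s['ee_pos'],s['wrist_force'])
arm.hand_in()
E
```

```text
time: 9.25
ee_pos: [0.6345, -0.161, 0.2374]
eef_rot: [1.0, -0.0, -0.001, -0.0]
wrist_force: [-0.9, -0.3, -0.0]
finger_gap: 0.003
bank 0.05 [0.062 0.091]
bank -0.022 [0.063 0.091]
bank -0.094 [0.086 0.326]
pair 0.122 [0.063 0.12 ]
pair 0.05 [0.063 0.119]
9.3 [ 0.6344296  -0.16108645  0.23706178] [-0.32028926 -0.42551278 -0.46187605]
the job is handed in; nothing more can be done
```

The three toggles on the long bank are off and the two on the short bank are still on. I handed the job in at 9.3 s of the 35 s allowed.

- **Drag:** I shut the fingers and dragged the tip once along the row from +y to −y, about 102 mm above the table. There was a 0.05 s pause for a picture after the first toggle fell, with the tip kept at the same height. I lifted only after a picture showed all three toggles down.
- **Long bank:** depth puts the first two tops at about 91 mm, against 90 mm expected when off. The third had no clean depth maximum because the hand was in that region. I confirmed it only from the side picture, which shows it lying over like the others.
- **Short bank:** both tops are still at about 119–120 mm, so they stand as before.
- **Hand:** it ended clear beyond the −y end, with the TCP at z = 0.237 m. The wrist force readings stayed around 1 N or less, which is just noise.

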